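# Tap the spring pin flush, then key the pulley shaft into its hub and hold it home

## Task

Pick up the mallet and use it to knock the brass spring pin on the grey motor bracket down flush, then put the mallet back down on the bench. Take the pulley from its stand, push its keyed shaft into the bracket's hub, turning it until the key slips into the keyway, and keep pushing against the spring in the bore until the pulley sits fully home on the hub. Finish while still gripping the pulley and holding it down there (it springs up if let go), and leave the other things on the bench alone.

Things in the scene. Friction and masses are not known exactly. Their poses are not given: they have to be found in the camera images.
- mallet_grip (a point): Point on the mallet's handle, on its centre line half-way up, 55 mm from the head's axis. Own +x points along the handle to the head (head's axis at own x = +55 mm), z up; the lower striking face is 30 mm below. Handle: level, pale wood, 16 mm wide, 20 mm tall, ends 135 mm from the head's axis.
- mallet: Loose mallet, about 300 g, stands on one face of its upright head: black rubber with an orange band, 32 mm across, 60 mm tall; the handle leaves it half-way up. Origin: centre of the lower striking face; the handle runs to own -x, z up. Balances about 7 mm from the head's axis.
- pin_top (a point): Centre of the top of the brass spring pin, 9 mm across, upright in the flat deck of the grey bracket, 9 to 12 mm proud at first. Deck: 132 x 84 mm, 60 mm above the underside of the bracket's plywood base (170 x 120 x 12 mm), clear but for the pin and the hub's rim (radius 20 mm, 4 mm above the deck). Pin and hub axes are 44 mm apart.
- springpin: The spring pin, origin at the centre of its top. It lies under the seated pulley and, if proud, stops it. Only the mallet may drive it, neither fingers nor pulley.
- pin_depth (a joint): How far the pin is driven in, in m: 0 = 12 mm proud, 0.012 = flush and at its stop. About 8 N of friction plus 15 N per m/s resists it; it stays where it is left.
- hub_mouth (a point): Centre of the mouth of the hub's bore, level with the rim of the aluminium hub in the bracket's deck, 64 mm above the underside of the base. Bore 20 mm across, open upwards. The keyway, a slot open into the bore from rim to bottom, 8 mm wide, reaching 16 mm from the axis, lies towards own +x (red mark on the rim); z up.
- hub: The hub; origin and axes as hub_mouth. It turns only stiffly in the bracket (0.5 N m). In the bore a sprung plunger, 16 mm across, begins 22 mm below the rim; it pushes the shaft up with 4 N when first met and 10 N when the pulley is home.
- pulley_grip (a point): Point on the axis in the pulley's square aluminium head (26 x 26 mm, 42 mm tall, flats square to own x and y): 23 mm above the disc's top, 19 mm below the head's top, 35 mm above the disc's underside. Own +x points to the key's side, as does the white line on top of the disc; z up. When home this point is 35 mm above hub_mouth.
- pulley: Loose pulley, about 0.3 kg, shaft down in its stand. Origin: centre of the disc's underside, axes as its grip point. Disc 100 mm across, 12 mm thick, black. Shaft 18 mm across, 32 mm long, 3 mm chamfer. Brass key 6 mm wide, to 14 mm from the axis, from the disc down 24 mm (last 8 mm of shaft round): if it misses the keyway it rests on the rim, 24 mm short of home.
- stand: Fixed grey stand under the pulley at the start: 110 by 110 by 6 mm foot and a 66 mm square column with a 36 mm hole, on whose top, 46 mm above its origin (centre of the underside), the disc rests. The shaft must be lifted 35 mm to come clear.
- motor: Bystander: spare motor 42 x 42 x 42 mm with a thin shaft up, leave alone.
- screwdriver: Bystander: green-handled screwdriver lying on the mat, leave alone.
- tape: Bystander: yellow roll of tape, 90 mm across, 19 mm tall, leave alone.
- screwjar: Bystander: glass jar, 52 mm across, 60 mm tall, leave alone.
- driverboard: Bystander: yellow circuit board with small green boards, 75 x 100 x 14 mm, leave alone.
- hexkeys: Bystander: set of hex keys in a grey holder, about 115 x 70 x 26 mm, leave alone.
- pliers: Bystander: red-handled pliers lying on the mat, 150 mm long, 13 mm tall, leave alone.
Things that resemble listed ones, but are neither listed nor needed, are in the scene too. Leave any red look-alike of the mallet alone.

How it is judged:
By the outcome, as a careful person would: the job done as asked, in the order asked, and still so for the second after the job is handed in, while the arm keeps its last pose, push and grip.
It also fails if it takes over 58 s, if anything falls off the work surface, if the arm or the gripper's body presses on something with over 40 N, if the wrist force passes 120 N, or if a joint passes its speed limit or range.

## Robot

A 7-joint arm with a two-finger parallel gripper is mounted at the origin on the work surface. World frame = base frame: x ahead of the robot, y to its left, z up, the work surface at z = 0. Lengths are in m, angles in rad, forces in N, time in s.
With the tool pointing down it reaches from about 0.35 to 0.9 m from the base axis. Payload 19.9 kg.
Tool frame: the origin (TCP) lies on the mounting face of the last link; the fingertips stand 199 mm ahead of it and the grasp point (between the pads) lies 180 mm ahead of it; z points along the fingers, y is the direction in which the jaws open and shut (so a half turn about z gives the same grasp; the last joint's range is limited). The gripper opens to 94 mm and grips with 3 to 60 N. Pads are 16 mm wide; open, the fingers measure 119 mm over their backs; the gripper's body (75 mm by 177 mm) begins 78 mm behind the grasp point.
Start: joints at [1.274, 0.417, -0.01, 1.614, 0.005, 1.111, -0.053], TCP at [0.158, -0.605, 0.405] pointing down, gripper open.
Joint ranges: [-2.81, 2.81], [-0.39, 2.02], [-1.27, 1.25], [0.06, 2.57], [-1.19, 4.33], [0.19, 2], [-2.82, 2.82]. Speed limits (rad/s): [1.89, 1.89, 2.39, 2.39, 3.01, 3.01, 3.01].

## Interface

Orientations are given as a unit quaternion [w, x, y, z].
In Python, from rig import r, cams, job gives the robot as it stands. The module is installed in compiled form; this text tells all that it offers.
- The arm moves only by the tool servo_tool, never from a script. Its argument "rows" is a list of rows, each a list of 3 entries, a list of its own where there are three numbers: the closure, from 0 (fully open) to 1 (shut), then the shift along the tool's x, y, z in mm, then the turn, a rotation vector about the tool's x, y, z in degrees. A call has 1 to 20 rows; each row is the pose to reach, as a shift and turn from the pose measured when the call began, along the tool's axes at that moment; what a row does not reach only later rows make up. A row lasts 1/12 s, in which the tool goes at most 41.7 mm and 7.16 degrees, less where a joint would pass 70% of its speed; a pose out of reach is approached as far as the arm can. A call with a gripper value outside its range is refused whole. The fingers move at their own pace and stop on an object; "force" is the grip in N (left out, the last holds). Time passes only in rows, so rows that repeat a pose let the fingers close. It gives the time, the measured TCP pose, the force and the opening at its end, in the units of the state.
- r.read_state(): the state, without advancing time (a new reading comes with each control period).
- cams.grab_frame(name): name is "scene" or "top" or "wrist"; returns (picture, depth): 480x640x3 uint8, red, green, blue; 480x640 float32, m along the optical axis (not along the pixel's ray), 0 where there is no reading.
- cams.get_calibration(name): a dict with "camera_matrix" (3x3 intrinsics, pixels), "dist_coeffs" ([k1, k2, p1, p2, k3] as OpenCV has them; the pictures are not rectified), "R" (3x3) and "t" (3): a world point X has camera coordinates R X + t. Camera axes: x right, y down, z forward; pixel columns grow to the right and rows downward; lengths in m; the calibration is good to about 2 mm. A picture is of the moment at which its call begins: read the wrist's pose just before it. get_calibration takes no time and is no camera call; for the wrist camera it gives the pose at the moment of the call.
- job.sign_off(): hands the job in, once; it reports no verdict.
Trained networks look in the newest picture that a camera, given by its name, has taken for a name from the list of things; names that differ only in an ending like _2 or _b are one class to them, and where a whole thing is asked for, a point or a joint stands for the part that bears it (a point fixed in the world has none). Each returns a list of dicts, best first, with "confidence" (0 to 1); they miss things now and then, are a little off and sometimes report something else, mostly with a low value. They report only what shows in the picture. A call takes as long as a camera call. They do not tell look-alikes from the thing itself.
- cams.trace(camera, name): "mask" (480x640 bool, what is visible of it) and "box" ([left, top, right, bottom] in pixels, round what is visible of it).
- cams.tip_of(camera, name): "xy" ([column, row] in pixels: a listed point, or the origin of a listed thing).
The state is a dict: "clock": time; "joint_pos": joint angles; "dq": joint speeds; "joint_torque": joint torques, N m; "position": TCP position; "orientation": TCP orientation; "contact_force": force on the tool from outside, world axes, zero at the start; "torque": the same for the moment, N m; "gripper_width": finger opening in m.
Only numpy, scipy, OpenCV 4.12 (cv2) and the standard library are available. Lean on these libraries where they do the work, as an engineer would, in place of code of your own. Each camera call takes 0.05 s, during which the arm holds its last target.

## Working session

There is one attempt and no reset: what is moved stays moved. The work goes in short steps, Python scripts to look and compute and a tool call to move; the robot and the scene stay as the last step left them, time stands still between calls to the robot, and variables do not carry over. Pictures are saved under pics/ and viewed, and the job is handed in when it is done.

Besides the shell and the picture viewer there is one more tool, called after ">>>" by a JSON object that holds its "method" and its "body", one argument or row to a line. servo_tool: Moves the arm, as the interface text tells. Its arguments: {"type":"object","properties":{"rows":{"type":"array","items":{"type":"array"}},"force":{"type":"number"}},"required":["rows"]}

```bash
mkdir -p pics
cat > h.py <<'E'
import numpy as np, cv2
from rig import r,cams,job
def grab(n,save=None):
    p,d=cams.grab_frame(n)
    if save: cv2.imwrite('pics/'+save,cv2.cvtColor(p,cv2.COLOR_RGB2BGR))
    return p,d
E
python3 - <<'E'
from h import *
print(r.read_state())
for n in ['scene','top','wrist']:
    grab(n,n+'0.png')
    print(n,cams.get_calibration(n))
print(r.read_state()['clock'])
E
```

```text
{'clock': 0.0, 'joint_pos': array([ 1.2735263 ,  0.41795522, -0.01032616,  1.61418881,  0.00472573,
        1.11072988, -0.05297529]), 'dq': array([ 0.00096471,  0.00063039,  0.00116513,  0.00033324, -0.00081208,
        0.00076798,  0.0008727 ]), 'joint_torque': array([-8.38023552e-04, -8.51241875e+01,  6.38559032e-01, -4.25994229e+01,
       -4.88250435e-02,  1.85420795e-02,  1.05342892e-05]), 'position': array([ 0.15809507, -0.60452227,  0.4040306 ]), 'orientation': array([-6.14661617e-04,  9.91829469e-01,  1.27569234e-01, -1.32988449e-04]), 'contact_force': array([-0.53502622, -0.11639254, -0.03143058]), 'torque': array([-0.02997688,  0.06281552,  0.01201285]), 'gripper_width': 0.09403151552226237}
scene {'camera_matrix': array([[600.45841715,   0.        , 313.20598918],
       [  0.        , 600.45841715, 236.13387649],
       [  0.        ,   0.        ,   1.        ]]), 'dist_coeffs': array([-0.20875921,  0.        ,  0.        ,  0.        ,  0.        ]), 'R': array([[-0.84038467,  0.54171235,  0.01735937],
       [ 0.2872919 ,  0.47239175, -0.8332523 ],
       [-0.45958348
[... 327 characters left out ...]
      ,  0.        ]), 'R': array([[-0.01930664, -0.99978281,  0.00784717],
       [-0.9985687 ,  0.01889046, -0.05003704],
       [ 0.04987793, -0.00880199, -0.99871653]]), 't': array([0.00254374, 0.5781918 , 1.23527998])}
wrist {'camera_matrix': array([[418.47881617,   0.        , 323.32231483],
       [  0.        , 418.47881617, 234.66851967],
       [  0.        ,   0.        ,   1.        ]]), 'dist_coeffs': array([-0.05654915,  0.        ,  0.        ,  0.        ,  0.        ]), 'R': array([[ 0.25303959, -0.96745431,  0.00176579],
       [-0.93463788, -0.24398421,  0.25869622],
       [-0.24984595, -0.06711076, -0.96595712]]), 't': array([-0.62574485, -0.0269596 ,  0.38954001])}
0.15
```

View pics/scene0.png

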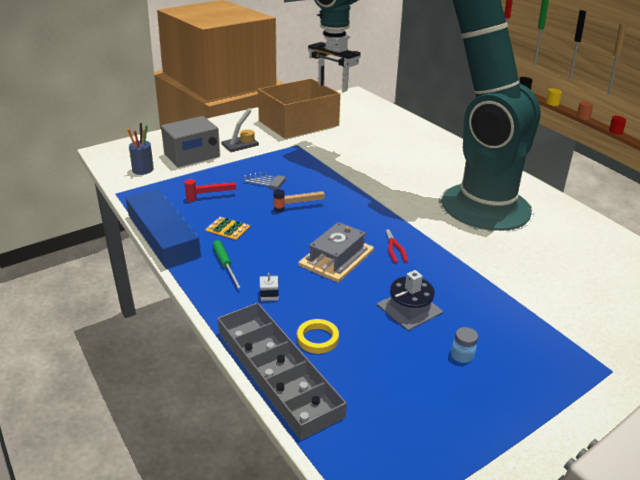

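View pics/top0.png

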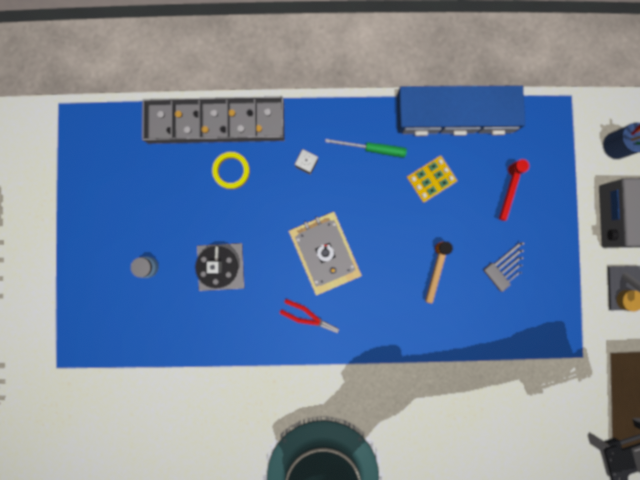

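View pics/wrist0.png

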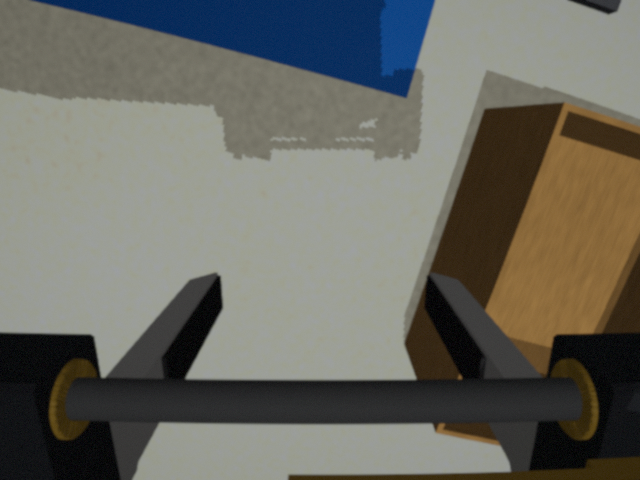

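The mallet is the one with the black head and wooden handle (top 445,247; scene 280,200). The all-red one (top 520,165; scene 190,190) is the look-alike. The bracket is at top (325,252) and the pulley on its stand at (217,267).

```bash
cat >> h.py <<'E'
def und(c,px):
    return cv2.undistortPoints(np.array(px,float).reshape(-1,1,2),c['camera_matrix'],c['dist_coeffs']).reshape(-1,2)
def ray(c,px):
    n=und(c,px)[0]; d=c['R'].T@np.array([n[0],n[1],1.]); o=-c['R'].T@c['t']; return o,d
def atz(c,px,z):
    o,d=ray(c,px); return o+d*(z-o[2])/d[2]
def tri(cs,pxs):
    A=np.zeros((3,3));b=np.zeros(3);L=[]
    for c,p in zip(cs,pxs):
        o,d=ray(c,p);d=d/np.linalg.norm(d);P=np.eye(3)-np.outer(d,d);A+=P;b+=P@o;L.append((o,P))
    X=np.linalg.solve(A,b);return X,[float(np.linalg.norm(P@(X-o))) for o,P in L]
def cloud(c,depth,mask=None):
    m=depth>0
    if mask is not None:m&=mask
    v,u=np.nonzero(m); n=und(c,np.stack([u,v],1)); z=depth[v,u]
    P=np.c_[n*z[:,None],z]
    return (P-c['t'])@c['R'],u,v
E
python3 - <<'E'
from h import *
P={}
for n in ['scene','top']:
    p,d=grab(n); np.save(n+'_d.npy',d); np.save(n+'_p.npy',p)
    c=cams.get_calibration(n)
    for k in ['mallet_grip','mallet','pin_top','hub_mouth','pulley_grip','pulley']:
        L=cams.tip_of(n,k)
        print(n,k,[(np.round(x['xy'],1).tolist(),round(x['confidence'],2)) for x in L])
        if L:P[n,k]=L[0]['xy']
cs=[cams.get_calibration(n) for n in ['scene','top']]
for k in ['mallet_grip','mallet','pin_top','hub_mouth','pulley_grip','pulley']:
    if ('scene',k) in P and ('top',k) in P: print(k,tri(cs,[P['scene',k],P['top',k]]))
p=np.load('top_p.npy')[:,:,::-1]; q=np.load('scene_p.npy')[:,:,::-1]
a=cv2.resize(p[190:310,390:550],(400,300),interpolation=3)
b=cv2.resize(p[200:305,270:410],(400,300),interpolation=3)
e=cv2.resize(p[230:305,180:280],(400,300),interpolation=3)
f=cv2.resize(q[170:245,250:350],(400,300),interpolation=3)
cv2.imwrite('pics/crop1.png',np.vstack([np.hstack([a,b]),np.hstack([e,f])]))
print(r.read_state()['clock'])
E
```

```text
scene mallet_grip [([211.0, 187.5], 0.79), ([296.0, 199.4], 0.75)]
scene mallet [([282.2, 205.5], 0.88), ([188.0, 197.5], 0.77)]
scene pin_top []
scene hub_mouth [([339.7, 236.4], 0.62)]
scene pulley_grip [([413.9, 282.7], 0.73)]
scene pulley [([409.5, 293.1], 0.57)]
top mallet_grip [([438.0, 271.6], 0.89), ([511.8, 191.4], 0.77)]
top mallet [([509.6, 172.1], 0.98), ([302.9, 165.8], 0.64), ([440.6, 251.5], 0.61)]
top pin_top []
top hub_mouth [([323.9, 251.5], 0.56)]
top pulley_grip [([217.8, 266.4], 0.88), ([149.6, 267.0], 0.56)]
top pulley [([216.2, 264.1], 0.89)]
mallet_grip (array([ 0.60482367, -0.32778974,  0.0773408 ]), [0.12558015506807718, 0.12558015506807751])
mallet (array([ 0.63060095, -0.35726392,  0.07106419]), [0.12212191678832514, 0.12212191678832517])
hub_mouth (array([ 0.5411994 , -0.00978666,  0.07242137]), [0.002125032722234976, 0.002125032722235055])
pulley_grip (array([0.51065187, 0.23571497, 0.076203  ]), [0.003277256584530621, 0.003277256584530717])
pulley (array([0.51927577, 0.24100878, 0.05363524]), [0.0009615183325402346, 0.0009615183325401633])
0.85
```

View pics/crop1.png

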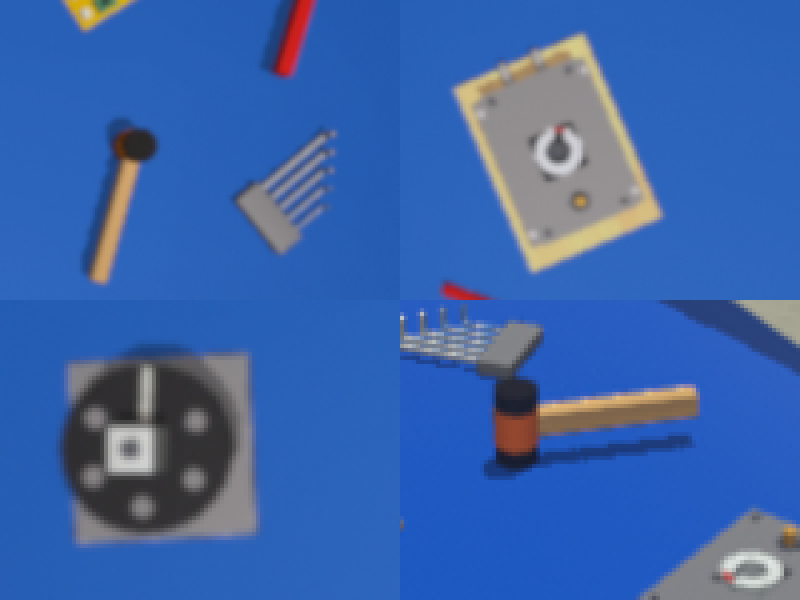

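```bash
cat >> h.py <<'E'
from scipy.spatial.transform import Rotation as Ro
def Rt(s): 
    q=s['orientation']; return Ro.from_quat([q[1],q[2],q[3],q[0]])
def down(yaw): # tool x at yaw in world, z down
    return Ro.from_matrix(np.array([[np.cos(yaw),np.sin(yaw),0],[np.sin(yaw),-np.cos(yaw),0],[0,0,-1.]]))
def plan(g,yaw,s=None,off=.18):
    """grasp point g world, yaw of tool x -> shift mm, turn deg"""
    s=s or r.read_state(); R=Rt(s); T=down(yaw)
    tcp=np.array(g)+np.array([0,0,off])
    sh=R.inv().apply(tcp-s['position'])*1000
    tu=np.degrees((R.inv()*T).as_rotvec())
    return np.round(sh,1),np.round(tu,2)
def st():
    s=r.read_state(); X=Rt(s).as_matrix()
    print('t',round(s['clock'],2),'grasp',np.round(s['position']+.18*X[:,2],4),'yaw',round(float(np.degrees(np.arctan2(X[1,0],X[0,0]))),2),'zax',np.round(X[:,2],4),'F',np.round(s['contact_force'],1),'M',np.round(s['torque'],2),'w',round(s['gripper_width'],4)); return s
E
python3 - <<'E'
from h import *
s=st()
ct=cams.get_calibration('top'); cw=cams.get_calibration('wrist')
d=np.load('top_d.npy')
for nm,px,z in [('head',(445,247),.06),('end',(430,301),.04),('grip',(438,271),.04),('hub',(325,252),.064),('pin',(333,270),.072),('pulleytop',(212,267),.1),('mat',(380,300),0),('tape',(231,170),0.02)]:
    X=atz(ct,px,z); u,v=px; print(nm,np.round(X,4))
# depth heights
C,u,v=cloud(ct,d); 
Z=np.zeros(d.shape);Z[v,u]=C[:,2]
for px in [(445,247),(434,290),(310,240),(333,270),(325,243),(212,267),(380,300),(380,400),(142,267)]: print(px,round(Z[px[1],px[0]],4))
R=Rt(s).as_matrix()
print('cam in tool',R.T@(-cw['R'].T@cw['t']-s['position']), R.T@cw['R'].T)
E
```

```text
t 0.85 grasp [ 0.1582 -0.6046  0.2246] yaw 14.66 zax [-0.  0. -1.] F [ 0.1 -0.3  0.7] M [ 0.05  0.03 -0.05] w 0.0937
head [ 0.5482 -0.2954  0.06  ]
end [ 0.4214 -0.2607  0.04  ]
grip [ 0.492  -0.2818  0.04  ]
hub [ 0.5419 -0.0137  0.064 ]
pin [ 0.4999 -0.0312  0.072 ]
pulleytop [0.5121 0.242  0.1   ]
mat [ 0.4234 -0.1466  0.    ]
tape [0.7465 0.2104 0.02  ]
(445, 247) 0.0597
(434, 290) 0.0423
(310, 240) 0.0643
(333, 270) 0.0711
(325, 243) 0.0628
(212, 267) 0.1014
(380, 300) 0.0015
(380, 400) -0.0011
(142, 267) 0.0605
cam in tool [0.07471375 0.00018671 0.01982138] [[-3.66906169e-05 -9.65971848e-01 -2.58647225e-01]
 [ 9.99996437e-01 -7.25809505e-04  2.56883120e-03]
 [-2.66914724e-03 -2.58646210e-01  9.65968433e-01]]
```

Run:
```python
from h import *
print(plan([.485,-.28,.16],np.radians(-15.3)))
```

```text
(array([ 398.4, -231.4,   64.6]), array([-0.  ,  0.  , 29.96]))
```

>>> {"method": "servo_tool", "body": {
  "rows": [
    [0.3,[398,-231,40],[0,0,30]],
    [0.3,[398,-231,40],[0,0,30]],
    [0.3,[398,-231,40],[0,0,30]],
    [0.3,[398,-231,40],[0,0,30]],
    [0.3,[398,-231,40],[0,0,30]],
    [0.3,[398,-231,40],[0,0,30]],
    [0.3,[398,-231,40],[0,0,30]],
    [0.3,[398,-231,65],[0,0,30]],
    [0.3,[398,-231,65],[0,0,30]],
    [0.3,[398,-231,65],[0,0,30]],
    [0.3,[398,-231,65],[0,0,30]],
    [0.3,[398,-231,65],[0,0,30]],
    [0.3,[398,-231,65],[0,0,30]],
    [0.3,[398,-231,65],[0,0,30]],
    [0.3,[398,-231,65],[0,0,30]]
  ],
  "force": 60
}}

```text
clock: 2.1
position: [0.4843, -0.2811, 0.3397]
orientation: [0.0, 0.991, -0.134, -0.0]
contact_force: [-0.9, -0.3, -0.3]
gripper_width: 0.0658
```

Run:
```python
from h import *
st(); p,d=grab('wrist','w1.png'); c=cams.get_calibration('wrist')
L=cams.trace('wrist','mallet'); print([(l['box'],l['confidence']) for l in L])
print([(l['xy'],l['confidence']) for l in cams.tip_of('wrist','mallet_grip')])
C,u,v=cloud(c,d)
# handle points by height
m=(C[:,2]>.033)&(C[:,2]<.047)&(C[:,0]>.38)&(C[:,0]<.6)&(abs(C[:,1]+.28)<.06)
Q=C[m]; print(len(Q),np.median(Q[:,2]),Q.min(0),Q.max(0))
mm=m.copy(); 
xy=Q[:,:2].astype(np.float32); l=cv2.fitLine(xy,cv2.DIST_HUBER,0,.01,.01).ravel(); print(l,np.degrees(np.arctan2(l[1],l[0])))
h=C[(C[:,2]>.052)&(C[:,2]<.068)&(C[:,0]>.48)&(C[:,0]<.62)&(abs(C[:,1]+.29)<.06)]
print('head',len(h),h.min(0),h.max(0),h.mean(0),np.median(h[:,2]))
```

```text
t 2.1 grasp [ 0.4843 -0.2812  0.1597] yaw -15.38 zax [-2.e-04 -3.e-04 -1.e+00] F [-0.9 -0.3 -0.3] M [0.04 0.03 0.02] w 0.0658
[([299.8, 115.3, 350.5, 328.8], 0.78)]
[([324.0, 219.4], 0.65)]
3677 0.04180499679168062 [ 0.41638958 -0.30809479  0.03749552] [ 0.5622892  -0.25432384  0.04697835]
[ 0.95585054 -0.29385316  0.47743675 -0.27950698] -17.088781
head 2106 [ 0.53090402 -0.31629034  0.05953277] [ 0.56182586 -0.28503819  0.064418  ] [ 0.54649646 -0.30078597  0.0621607 ] 0.06215300080415119
```

View pics/w1.png

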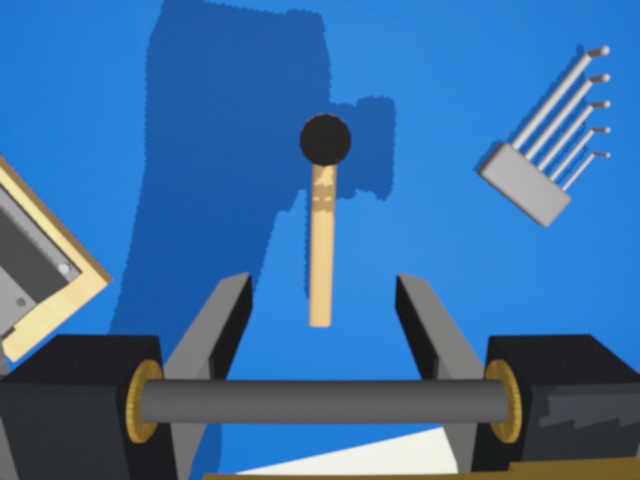

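Run:
```python
from h import *
print(plan([.514,-.2908,.032],np.radians(-17.1)))
```

```text
(array([ 31.3,   1. , 127.9]), array([ 0.02, -0.01,  1.65]))
```

>>> {"method": "servo_tool", "body": {
  "rows": [
    [0.3,[31,1,30],[0,0,1.7]],
    [0.3,[31,1,70],[0,0,1.7]],
    [0.3,[31,1,110],[0,0,1.7]],
    [0.3,[31,1,128],[0,0,1.7]],
    [0.3,[31,1,128],[0,0,1.7]],
    [0.3,[31,1,128],[0,0,1.7]],
    [1,[31,1,128],[0,0,1.7]],
    [1,[31,1,128],[0,0,1.7]],
    [1,[31,1,128],[0,0,1.7]],
    [1,[31,1,128],[0,0,1.7]],
    [1,[31,1,128],[0,0,1.7]],
    [1,[31,1,128],[0,0,1.7]],
    [1,[31,1,128],[0,0,1.7]],
    [1,[31,1,128],[0,0,1.7]]
  ],
  "force": 60
}}

```text
clock: 3.42
position: [0.5137, -0.2906, 0.212]
orientation: [0.0, 0.989, -0.149, 0.0]
contact_force: [0.8, 5.1, -1.2]
gripper_width: 0.0156
```

Run:
```python
from h import *
st();print(plan([.43,-.005,.2],np.radians(-17.1)))
```

```text
t 3.42 grasp [ 0.5137 -0.2907  0.032 ] yaw -17.14 zax [ 1.e-04 -3.e-04 -1.e+00] F [ 0.8  5.1 -1.2] M [ 1.34 -0.38  0.25] w 0.0156
(array([-164.2, -248.2, -168.1]), array([ 0.02, -0.01, -0.04]))
```

>>> {"method": "servo_tool", "body": {
  "rows": [
    [1,[0,0,-40],[0,0,0]],
    [1,[0,0,-80],[0,0,0]],
    [1,[0,0,-120],[0,0,0]],
    [1,[-20,-30,-150],[0,0,0]],
    [1,[-40,-60,-168],[0,0,0]],
    [1,[-60,-90,-168],[0,0,0]],
    [1,[-80,-120,-168],[0,0,0]],
    [1,[-100,-150,-168],[0,0,0]],
    [1,[-120,-180,-168],[0,0,0]],
    [1,[-140,-210,-168],[0,0,0]],
    [1,[-155,-235,-168],[0,0,0]],
    [1,[-164,-248,-168],[0,0,0]],
    [1,[-164,-248,-168],[0,0,0]],
    [1,[-164,-248,-168],[0,0,0]],
    [1,[-164,-248,-168],[0,0,0]]
  ]
}}

```text
clock: 4.67
position: [0.4302, -0.0059, 0.3798]
orientation: [0.0, 0.989, -0.149, -0.0]
contact_force: [0.5, 0.6, -2.9]
gripper_width: 0.0156
```

Run:
```python
from h import *
st(); p,d=grab('wrist','w2.png'); c=cams.get_calibration('wrist'); np.savez('w2.npz',p=p,d=d,**c)
for k in ['pin_top','hub_mouth']: print(k,[(l['xy'],l['confidence']) for l in cams.tip_of('wrist',k)])
```

```text
t 4.67 grasp [ 0.4301 -0.006   0.1998] yaw -17.18 zax [-2.e-04 -5.e-04 -1.e+00] F [ 0.5  0.6 -2.9] M [0.06 0.15 0.04] w 0.0156
pin_top [([327.0, 127.2], 0.62)]
hub_mouth [([288.2, 69.3], 0.91)]
```

View pics/w2.png

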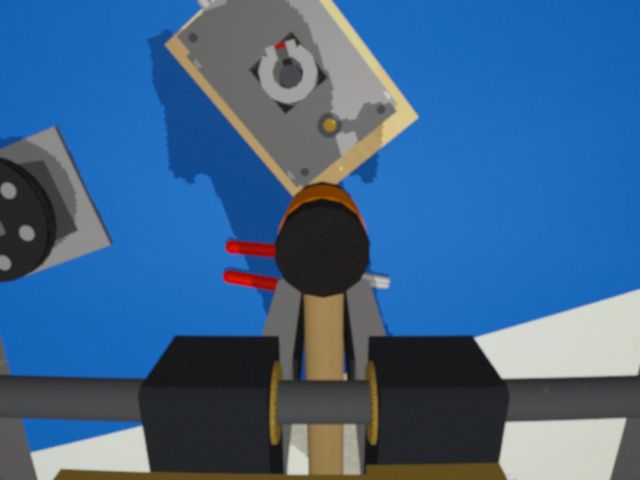

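Run:
```python
from h import *
f=np.load('w2.npz'); p=f['p'];d=f['d'];c={k:f[k] for k in ['camera_matrix','dist_coeffs','R','t']}
hsv=cv2.cvtColor(p,cv2.COLOR_RGB2HSV).astype(int)
v,u=np.mgrid[0:480,0:640]
b=(abs(u-329)<14)&(abs(v-125)<14)&(hsv[...,1]>110)&(hsv[...,0]<35)&(hsv[...,0]>8)
print('brass',b.sum(),u[b].mean(),v[b].mean())
red=(abs(u-280)<20)&(abs(v-45)<20)&(hsv[...,1]>140)&((hsv[...,0]<8)|(hsv[...,0]>172)); print('red',red.sum(),u[red].mean(),v[red].mean())
# hub ring by bright/low sat
rg=(abs(u-288)<40)&(abs(v-72)<40)&(p.min(2)>175)
print('ring',rg.sum())
C,uu,vv=cloud(c,d); 
def zat(px): 
    i=np.hypot(uu-px[0],vv-px[1])<4; return np.median(C[i],0)
for px in [(329,125),(260,120),(262,75),(312,75),(288,98),(340,170),(150,400)]: print(px,np.round(zat(px),4))
pin=atz(c,(u[b].mean(),v[b].mean()),.071); print('pin',pin)
hub=atz(c,(288.2,71),.064); print('hub',hub,np.linalg.norm((hub-pin)[:2]))
rd=atz(c,(u[red].mean(),v[red].mean()),.064);print('red',rd,np.degrees(np.arctan2(*(rd-hub)[[1,0]])),np.linalg.norm(rd-hub))
crop=cv2.resize(p[30:150,240:400,::-1],(800,600),interpolation=cv2.INTER_CUBIC); cv2.imwrite('pics/c2.png',crop)
# head top
h=C[(C[:,2]>.218)&(C[:,2]<.245)&(np.hypot(C[:,0]-.4626,C[:,1]+.016)<.03)]; print('headtop',len(h),(h.min(0)+h.max(0))/2,h.min(0),h.max(0))
```

```text
brass 142 329.51408450704224 124.80281690140845
red 48 279.7083333333333 45.25
ring 0
(329, 125) [ 0.4995 -0.0327  0.0731]
(260, 120) [0.5168 0.0115 0.062 ]
(262, 75) [5.437e-01 1.000e-04 6.620e-02]
(312, 75) [ 0.5337 -0.0316  0.0661]
(288, 98) [ 0.5246 -0.0118  0.0662]
(340, 170) [ 0.462  -0.0317  0.014 ]
(150, 400) [0.4684 0.0112 0.3015]
pin [ 0.49950649 -0.0331575   0.071     ]
hub [ 0.54122487 -0.01718325  0.064     ] 0.044672140764240614
red [ 0.55833    -0.01690396  0.064     ] 0.9354307735230265 0.01710740490565225
headtop 9300 [ 0.45557957 -0.01216396  0.2314835 ] [ 0.43272397 -0.03249081  0.21802003] [0.47843517 0.00816289 0.24494697]
```

View pics/c2.png

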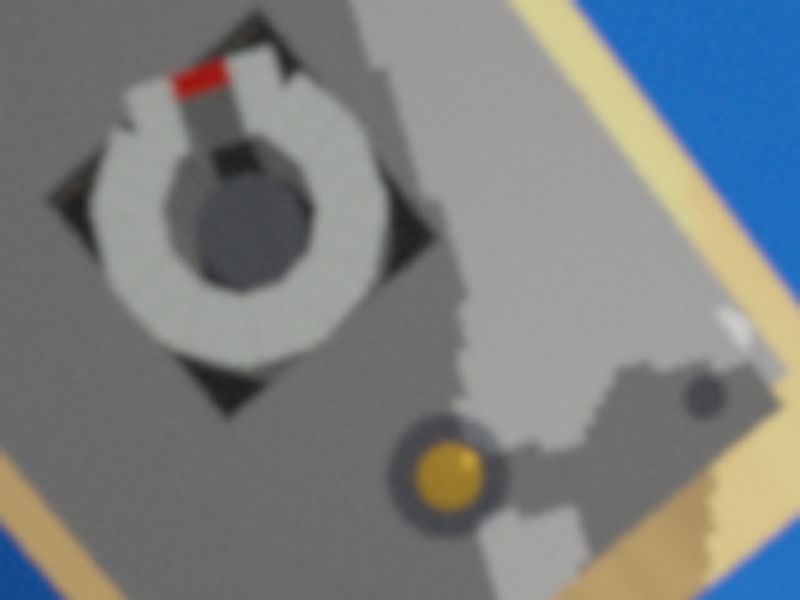

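Run:
```python
from h import *
st();print(plan([.467,-.023,.112],np.radians(-17.2)))
```

```text
t 4.82 grasp [ 0.4302 -0.0062  0.1997] yaw -17.23 zax [-2.e-04 -3.e-04 -1.e+00] F [ 0.5 -0.4 -3.4] M [ 0.05  0.07 -0.02] w 0.0156
(array([40.1,  5.2, 87.7]), array([ 0.02,  0.  , -0.03]))
```

>>> {"method": "servo_tool", "body": {
  "rows": [
    [1,[20,3,20],[0,0,0]],
    [1,[40,5,50],[0,0,0]],
    [1,[40,5,80],[0,0,0]],
    [1,[40,5,88],[0,0,0]],
    [1,[40,5,88],[0,0,0]],
    [1,[40,5,88],[0,0,0]]
  ]
}}

```text
clock: 5.32
position: [0.467, -0.0228, 0.2924]
orientation: [0.0, 0.989, -0.15, -0.0]
contact_force: [-1.2, -0.1, -2.2]
gripper_width: 0.0154
```

Run:
```python
from h import *
st(); p,d=grab('wrist','w3.png'); p,d=grab('scene'); cv2.imwrite('pics/s3.png',cv2.resize(p[190:310,260:420,::-1],(800,600),interpolation=3))
```

```text
t 5.32 grasp [ 0.4668 -0.0228  0.1124] yaw -17.23 zax [-7.e-04 -2.e-04 -1.e+00] F [-1.2 -0.1 -2.2] M [0.09 0.05 0.03] w 0.0154
```

View pics/s3.png

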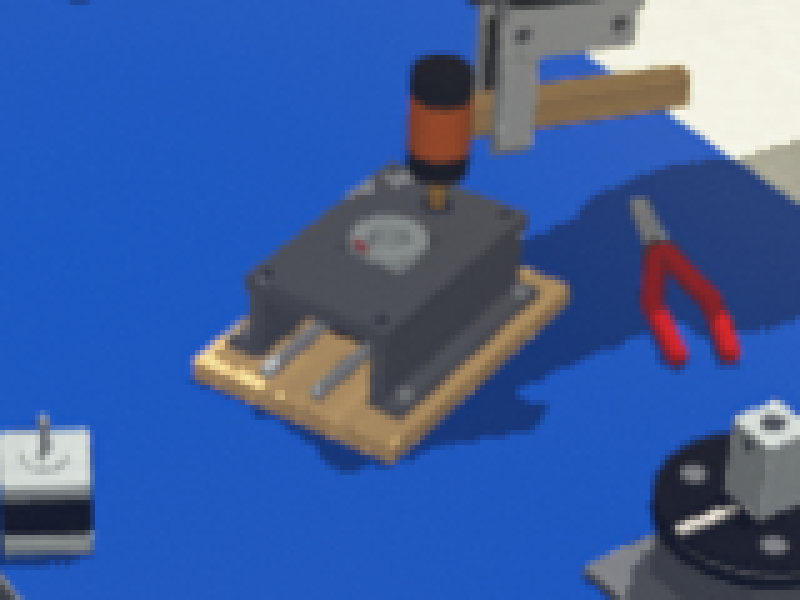

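View pics/w3.png

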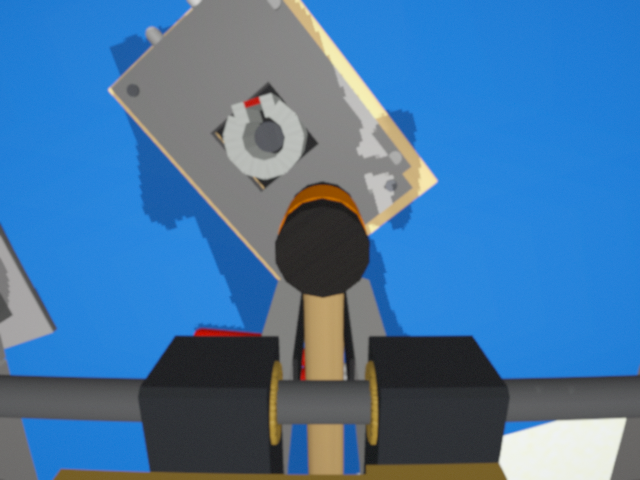

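>>> {"method": "servo_tool", "body": {
  "rows": [
    [1,[0,0,8],[0,0,0]],
    [1,[0,0,14],[0,0,0]],
    [1,[0,0,19],[0,0,0]],
    [1,[0,0,20],[0,0,0]],
    [1,[0,0,20],[0,0,0]]
  ]
}}

```text
clock: 5.83
position: [0.4677, -0.0227, 0.2734]
orientation: [0.0, 0.989, -0.15, 0.001]
contact_force: [1.7, 0.3, 0.3]
gripper_width: 0.0156
```

Run:
```python
from h import *
st(); p,d=grab('scene'); cv2.imwrite('pics/s4.png',cv2.resize(p[190:310,260:420,::-1],(800,600),interpolation=3))
```

```text
t 5.83 grasp [ 0.4682 -0.0228  0.0934] yaw -17.22 zax [ 2.8e-03 -6.0e-04 -1.0e+00] F [1.7 0.3 0.3] M [-0.01 -0.58  0.03] w 0.0156
```

View pics/s4.png

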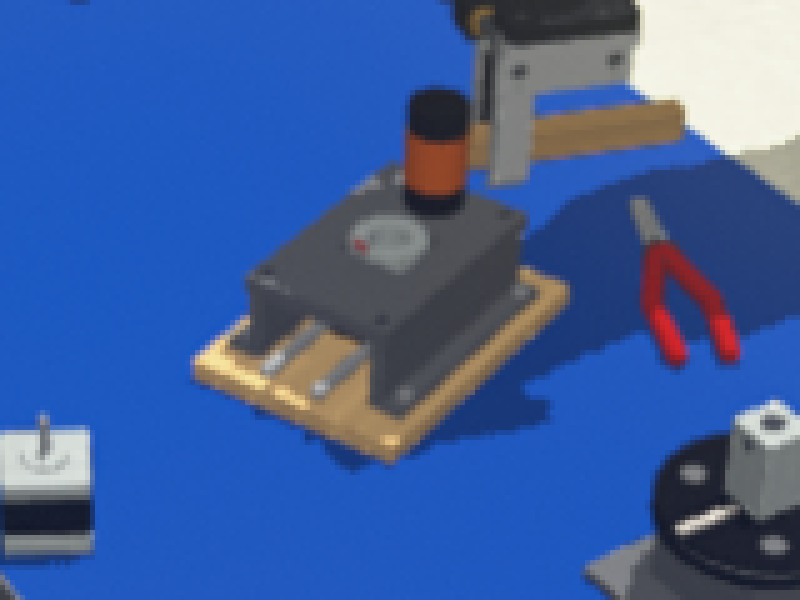

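>>> {"method": "servo_tool", "body": {
  "rows": [
    [1,[0,0,2],[0,0,0]],
    [1,[0,0,4],[0,0,0]],
    [1,[0,0,4],[0,0,0]]
  ]
}}

```text
clock: 6.13
position: [0.4675, -0.0224, 0.2703]
orientation: [0.0, 0.989, -0.15, 0.001]
contact_force: [-7.9, 1.4, 26.4]
gripper_width: 0.0155
```

>>> {"method": "servo_tool", "body": {
  "rows": [
    [1,[0,0,2],[0,0,0]],
    [1,[0,0,2],[0,0,0]]
  ]
}}

```text
clock: 6.3
position: [0.4675, -0.0222, 0.2695]
orientation: [0.0, 0.989, -0.149, 0.001]
contact_force: [-13.2, 1.9, 39.4]
gripper_width: 0.0153
```

>>> {"method": "servo_tool", "body": {
  "rows": [
    [1,[0,0,-25],[0,0,0]],
    [1,[-15,-3,-60],[0,0,0]],
    [1,[-40,-5,-90],[0,0,0]],
    [1,[-40,-5,-100],[0,0,0]],
    [1,[-40,-5,-100],[0,0,0]],
    [1,[-40,-5,-100],[0,0,0]]
  ]
}}

```text
clock: 6.8
position: [0.4304, -0.0057, 0.369]
orientation: [0.001, 0.989, -0.149, 0.002]
contact_force: [0.5, 0.0, -3.6]
gripper_width: 0.0158
```

Run:
```python
from h import *
st(); p,d=grab('wrist','w5.png'); c=cams.get_calibration('wrist')
print([(l['xy'],l['confidence']) for l in cams.tip_of('wrist','pin_top')])
q,_=grab('scene'); 
b=cv2.resize(q[200:275,300:380,::-1],(400,375),interpolation=3)
a=cv2.resize(p[10:170,220:390,::-1],(400,375),interpolation=3)
cv2.imwrite('pics/c5.png',np.hstack([a,b]))
C,uu,vv=cloud(c,d)
for X in [(.4995,-.0331),(.512,-.045),(.5,-.018),(.487,-.02)]:
    i=np.hypot(C[:,0]-X[0],C[:,1]-X[1])<.003; print(X,i.sum(),np.median(C[i,2]))
```

```text
t 6.8 grasp [ 0.431 -0.006  0.189] yaw -17.19 zax [ 0.0028 -0.0016 -1.    ] F [ 0.5  0.  -3.6] M [ 0.08  0.13 -0.03] w 0.0158
[([322.5, 359.7], 0.18)]
(0.4995, -0.0331) 67 0.061970847038668016
(0.512, -0.045) 65 0.0610969878254452
(0.5, -0.018) 67 0.06141639334505876
(0.487, -0.02) 65 0.061179416364619266
```

View pics/c5.png

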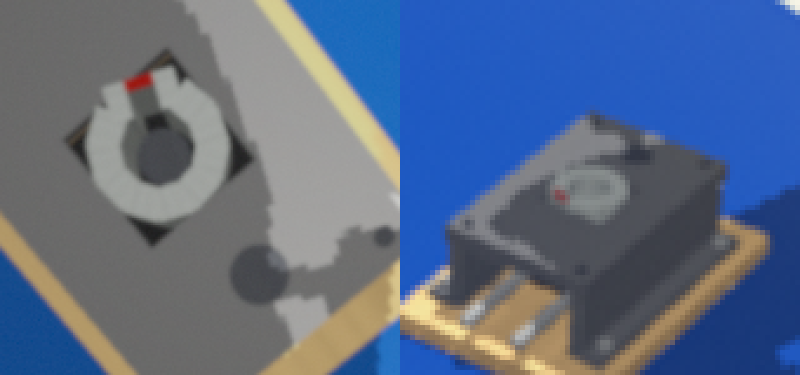

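View pics/w5.png

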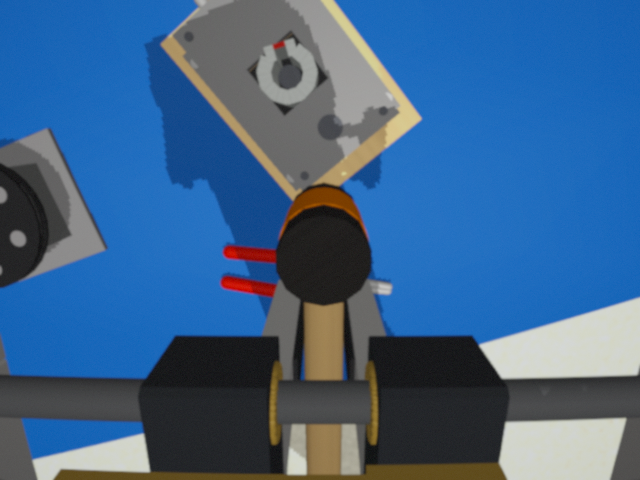

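Run:
```python
from h import *
print(plan([.514,-.2908,.036],np.radians(-17.1)))
```

```text
(array([163.9, 247.5, 152.2]), array([ 0.05, -0.02, -0.1 ]))
```

>>> {"method": "servo_tool", "body": {
  "rows": [
    [1,[15,35,0],[0,0,0]],
    [1,[37,66,0],[0,0,0]],
    [1,[57,98,0],[0,0,0]],
    [1,[77,128,0],[0,0,0]],
    [1,[97,158,0],[0,0,0]],
    [1,[117,188,0],[0,0,0]],
    [1,[140,218,30],[0,0,0]],
    [1,[164,247,60],[0,0,0]],
    [1,[164,247,95],[0,0,0]],
    [1,[164,247,125],[0,0,0]],
    [1,[164,247,145],[0,0,0]],
    [1,[164,247,152],[0,0,0]],
    [1,[164,247,152],[0,0,0]],
    [1,[164,247,152],[0,0,0]]
  ]
}}

```text
clock: 8.12
position: [0.5145, -0.2904, 0.2163]
orientation: [0.0, 0.989, -0.149, -0.0]
contact_force: [-0.3, 0.2, -2.1]
gripper_width: 0.0159
```

Run:
```python
from h import *
st();q,_=grab('scene'); cv2.imwrite('pics/c6.png',cv2.resize(q[150:240,240:360,::-1],(800,600),interpolation=3))
```

```text
t 8.12 grasp [ 0.5144 -0.2905  0.0363] yaw -17.19 zax [-3.e-04 -8.e-04 -1.e+00] F [-0.3  0.2 -2.1] M [ 0.06  0.09 -0.05] w 0.0159
```

View pics/c6.png

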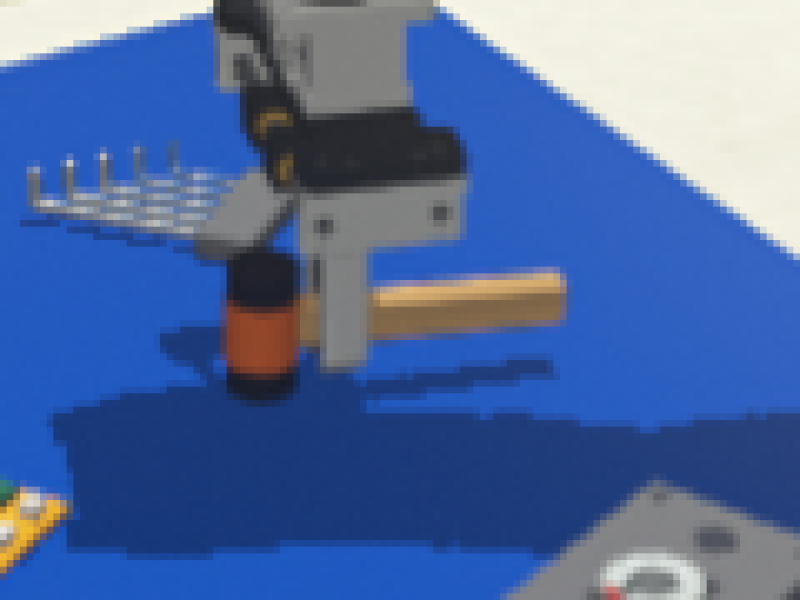

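>>> {"method": "servo_tool", "body": {
  "rows": [
    [1,[0,0,3],[0,0,0]],
    [1,[0,0,5],[0,0,0]],
    [1,[0,0,5],[0,0,0]]
  ]
}}

```text
clock: 8.42
position: [0.5148, -0.2905, 0.2127]
orientation: [0.001, 0.989, -0.149, 0.001]
contact_force: [0.1, 0.1, -3.4]
gripper_width: 0.0155
```

>>> {"method": "servo_tool", "body": {
  "rows": [
    [1,[0,0,2],[0,0,0]],
    [1,[0,0,2],[0,0,0]]
  ]
}}

```text
clock: 8.58
position: [0.5148, -0.2905, 0.2109]
orientation: [0.001, 0.989, -0.149, 0.001]
contact_force: [-1.2, -0.5, -3.7]
gripper_width: 0.0158
```

>>> {"method": "servo_tool", "body": {
  "rows": [
    [1,[0,0,2],[0,0,0]],
    [1,[0,0,2],[0,0,0]]
  ]
}}

```text
clock: 8.75
position: [0.5149, -0.2906, 0.2099]
orientation: [0.001, 0.989, -0.149, 0.001]
contact_force: [-8.1, 3.2, 17.2]
gripper_width: 0.0156
```

>>> {"method": "servo_tool", "body": {
  "rows": [
    [1,[0,0,-1],[0,0,0]],
    [0.3,[0,0,-1],[0,0,0]],
    [0.3,[0,0,-1],[0,0,0]],
    [0.3,[0,0,-1],[0,0,0]],
    [0.3,[0,0,-1],[0,0,0]],
    [0.3,[0,0,-1],[0,0,0]],
    [0.3,[0,0,-1],[0,0,0]],
    [0.3,[0,0,-20],[0,0,0]],
    [0.3,[0,0,-60],[0,0,0]],
    [0.3,[0,0,-100],[0,0,0]],
    [0.3,[0,0,-140],[0,0,0]],
    [0.3,[0,0,-150],[0,0,0]],
    [0.3,[0,0,-150],[0,0,0]]
  ]
}}

```text
clock: 9.83
position: [0.5151, -0.2905, 0.3635]
orientation: [0.002, 0.989, -0.15, 0.004]
contact_force: [0.1, -0.0, -0.3]
gripper_width: 0.0656
```

Run:
```python
from h import *
st();p,d=grab('wrist','w7.png')
print(plan([.5405,-.0165,.175],0))
```

```text
t 9.83 grasp [ 0.5164 -0.2914  0.1835] yaw -17.2 zax [ 0.0076 -0.0054 -1.    ] F [ 0.1 -0.  -0.3] M [-0.02  0.03  0.03] w 0.0656
(array([ -56.2, -269.2,    5.2]), array([  0.18,  -0.31, -17.2 ]))
```

View pics/w7.png

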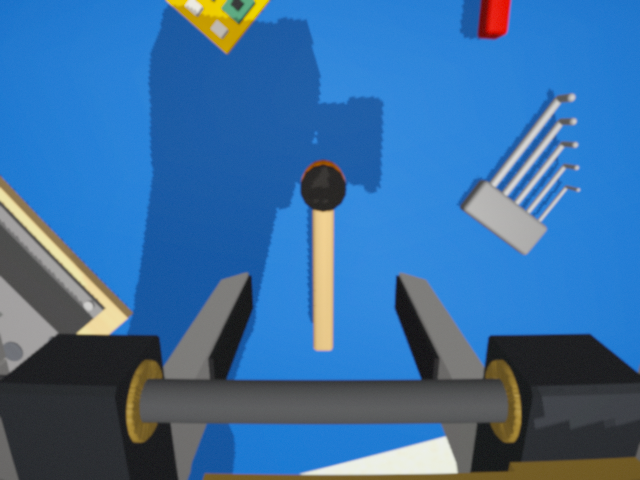

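>>> {"method": "servo_tool", "body": {
  "rows": [
    [0.3,[-10,-40,0],[0,0,-3]],
    [0.3,[-17,-78,0],[0,0,-6]],
    [0.3,[-25,-115,2],[0,0,-9]],
    [0.3,[-32,-150,4],[0,0,-12]],
    [0.3,[-40,-190,5],[0,-0.2,-15]],
    [0.3,[-48,-230,5],[0.1,-0.3,-17.2]],
    [0.3,[-56,-262,5],[0.2,-0.3,-17.2]],
    [0.3,[-56,-269,5],[0.2,-0.3,-17.2]],
    [0.3,[-56,-269,5],[0.2,-0.3,-17.2]],
    [0.3,[-56,-269,5],[0.2,-0.3,-17.2]],
    [0.3,[-56,-269,5],[0.2,-0.3,-17.2]]
  ]
}}

```text
clock: 10.8
position: [0.5405, -0.0183, 0.3543]
orientation: [0.0, 1.0, -0.001, -0.001]
contact_force: [0.1, 0.2, 0.2]
gripper_width: 0.0659
```

Run:
```python
from h import *
st();p,d=grab('wrist','w8.png');c=cams.get_calibration('wrist'); np.savez('w8.npz',p=p,d=d,**c)
print([(l['xy'],l['confidence']) for l in cams.tip_of('wrist','hub_mouth')])
cv2.imwrite('pics/c8.png',cv2.resize(p[160:310,220:420,::-1],(800,600),interpolation=3))
C,uu,vv=cloud(c,d)
for X in [(.4995,-.0331),(.512,-.045),(.5,-.018),(.6,-.03)]:
    i=np.hypot(C[:,0]-X[0],C[:,1]-X[1])<.003; print(X,i.sum(),np.median(C[i,2]))
```

```text
t 10.8 grasp [ 0.5403 -0.0183  0.1743] yaw -0.1 zax [-1.2e-03 -1.0e-04 -1.0e+00] F [0.1 0.2 0.2] M [0.09 0.04 0.03] w 0.0659
[([320.2, 240.0], 0.72)]
(0.4995, -0.0331) 52 0.06278782081211093
(0.512, -0.045) 51 0.062340942725425987
(0.5, -0.018) 52 0.06201201596845101
(0.6, -0.03) 70 0.06243870769301069
```

View pics/c8.png

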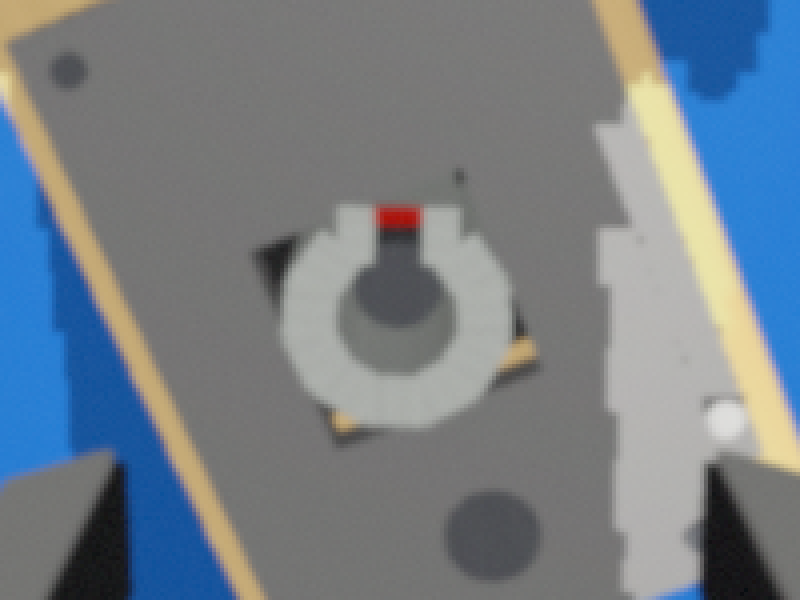

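View pics/w8.png

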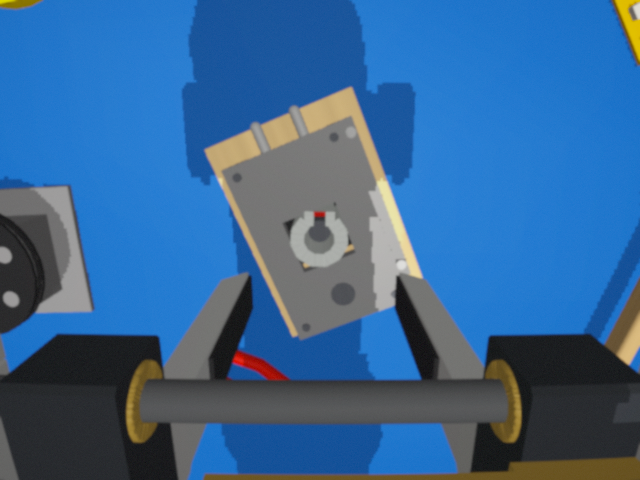

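Run:
```python
from h import *
f=np.load('w8.npz'); p=f['p'];d=f['d'];c={k:f[k] for k in ['camera_matrix','dist_coeffs','R','t']}
C,uu,vv=cloud(c,d)
i=(C[:,2]>.0645)&(C[:,2]<.070)&(np.hypot(C[:,0]-.5405,C[:,1]+.017)<.025)
# rim by depth: fit circle outer edge
Q=C[i][:,:2]; print(i.sum(),np.median(C[i,2]))
hub=atz(c,(319.0,238.6),.0645); print('hub px',hub)
gray=p.astype(int).min(2); 
rim=((gray>140)&(p.max(2).astype(int)-gray<25)).astype(np.uint8); rim[:200]=0;rim[275:]=0;rim[:,:285]=0;rim[:,352:]=0
n,lab,sts,cen=cv2.connectedComponentsWithStats(rim); k=1+np.argmax(sts[1:,4]); print(sts[k],cen[k])
v,u=np.nonzero(lab==k); P=np.array([atz(c,(a,b),.0645)[:2] for a,b in zip(u,v)])
# circle via outer hull of points with x < hub+0.01
hull=cv2.convexHull(P[P[:,0]<hub[0]+.012].astype(np.float32))[:,0]
from scipy.optimize import least_squares
hull=hull[hull[:,0]<hub[0]+.009]
s=least_squares(lambda q:np.hypot(hull[:,0]-q[0],hull[:,1]-q[1])-q[2],[hub[0],hub[1],.02],loss='soft_l1',f_scale=.0005); print('circle',s.x,len(hull))
# bore: non-rim pixels inside; inner edge
ang=np.radians(np.arange(60,301,6)); E=[]
for a in ang:
    for rr in np.arange(.005,.018,.0002):
        X=np.array([s.x[0]+rr*np.cos(a),s.x[1]+rr*np.sin(a),.0645]); pc=c['R']@X+c['t']
        uv=cv2.projectPoints(pc.reshape(1,3),np.zeros(3),np.zeros(3),c['camera_matrix'],c['dist_coeffs'])[0].ravel()
        if lab[int(round(uv[1])),int(round(uv[0]))]==k: E.append(X[:2]);break
E=np.array(E); s2=least_squares(lambda q:np.hypot(E[:,0]-q[0],E[:,1]-q[1])-q[2],[hub[0],hub[1],.01],loss='soft_l1',f_scale=.0005); print('bore',s2.x)
hsv=cv2.cvtColor(p,cv2.COLOR_RGB2HSV).astype(int)
V,U=np.mgrid[0:480,0:640]
red=(abs(U-320)<15)&(abs(V-214)<12)&(hsv[...,1]>140)&((hsv[...,0]<8)|(hsv[...,0]>172))
w=red; rd=atz(c,(U[w].mean(),V[w].mean()),.0645); print('red',rd,w.sum(),np.degrees(np.arctan2(rd[1]-s2.x[1],rd[0]-s2.x[0])), np.hypot(*(rd[:2]-s2.x[:2])))
print(plan([.512,.242,.2],0))
```

```text
1752 0.06616692216397335
hub px [ 0.54024983 -0.01644276  0.0645    ]
[ 290  211   58   56 1697] [318.66647024 240.32822628]
circle [ 0.53986209 -0.01628846  0.0194551 ] 18
bore [ 0.53987893 -0.01622591  0.01013884]
red [ 0.55709143 -0.01672974  0.0645    ] 48 -1.676653681568012 0.017219872649800707
(array([ -29.2, -260.2,  -25.2]), array([-0.  ,  0.03, -0.12]))
```

>>> {"method": "servo_tool", "body": {
  "rows": [
    [0.3,[-5,-40,-20],[0,0,0]],
    [0.3,[-10,-80,-40],[0,0,0]],
    [0.3,[-15,-120,-40],[0,0,0]],
    [0.3,[-20,-160,-40],[0,0,0]],
    [0.3,[-25,-200,-40],[0,0,0]],
    [0.3,[-29,-240,-40],[0,0,0]],
    [0.3,[-29,-260,-40],[0,0,0]],
    [0.3,[-29,-260,-40],[0,0,0]],
    [0.3,[-29,-260,-40],[0,0,0]]
  ]
}}

```text
clock: 11.65
position: [0.5123, 0.2419, 0.3944]
orientation: [0.0, 1.0, -0.001, -0.0]
contact_force: [0.1, -0.6, 0.4]
gripper_width: 0.066
```

Run:
```python
from h import *
st();p,d=grab('wrist','w9.png');c=cams.get_calibration('wrist'); np.savez('w9.npz',p=p,d=d,**c)
print([(l['xy'],l['confidence']) for l in cams.tip_of('wrist','pulley_grip')])
C,uu,vv=cloud(c,d)
i=(C[:,2]>.09)&(C[:,2]<.112)&(np.hypot(C[:,0]-.512,C[:,1]-.242)<.05)
print(i.sum(),np.median(C[i],0)); rr=cv2.minAreaRect(C[i][:,:2].astype(np.float32)*1000); print(rr)
i=(C[:,2]>.05)&(C[:,2]<.066)&(np.hypot(C[:,0]-.512,C[:,1]-.242)<.09); print('disc z',np.median(C[i,2]))
cen,rad=cv2.minEnclosingCircle(C[i][:,:2].astype(np.float32)*1000); print(cen,rad)
```

```text
t 11.65 grasp [0.5121 0.2419 0.2144] yaw -0.09 zax [-1.e-03 -1.e-04 -1.e+00] F [ 0.1 -0.6  0.4] M [-0.03 -0.04  0.03] w 0.066
[([327.2, 229.8], 0.88)]
1548 [0.51384927 0.23783579 0.10196082]
((512.5167236328125, 237.68850708007812), (26.06340217590332, 26.904102325439453), 87.8564453125)
disc z 0.060064907753560146
(512.21044921875, 237.70497131347656) 50.05408477783203
```

View pics/w9.png

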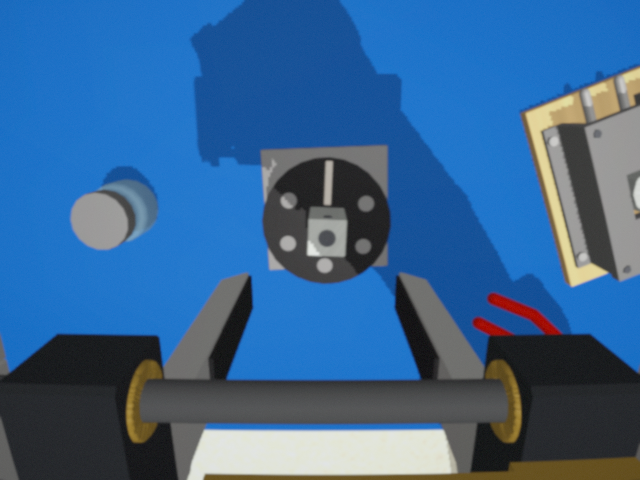

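Run:
```python
from h import *
f=np.load('w9.npz'); p=f['p'];c={k:f[k] for k in ['camera_matrix','dist_coeffs','R','t']}
V,U=np.mgrid[0:480,0:640]
m=(p.min(2)>110)&(V>160)&(V<204)&(abs(U-328)<12)
X=np.array([atz(c,(a,b),.0585)[:2] for a,b in zip(U[m],V[m])]); print(m.sum(),X.mean(0),X.min(0),X.max(0))
l=cv2.fitLine(X.astype(np.float32),cv2.DIST_HUBER,0,.001,.001).ravel(); print(np.degrees(np.arctan2(l[1],l[0])))
q=X.mean(0)-[.5123,.2377]; print(np.degrees(np.arctan2(q[1],q[0])))
print(plan([.5123,.2377,.083],np.radians(-2.2)))
```

```text
324 [0.54403319 0.23594051] [0.52777456 0.23286538] [0.55969455 0.2389572 ]
-2.6679165
-3.1735872589913985
(array([ -0.3,   2.5, 131.5]), array([0.04, 0.04, 1.96]))
```

Run:
```python
from h import *
st();print(plan([.5123,.2377,.083],np.radians(-2.5)))
```

```text
t 11.75 grasp [0.5126 0.2401 0.2145] yaw -0.24 zax [-6.e-04 -7.e-04 -1.e+00] F [ 0.4 -0.6  0.1] M [ 0.01  0.03 -0.02] w 0.0658
(array([ -0.3,   2.5, 131.5]), array([0.04, 0.04, 2.26]))
```

Run:
```python
from h import *
st();c=cams.get_calibration('wrist');p,d=grab('wrist','w10.png'); 
C,uu,vv=cloud(c,d)
i=(C[:,2]>.09)&(C[:,2]<.112)&(np.hypot(C[:,0]-.512,C[:,1]-.242)<.05)
rr=cv2.minAreaRect(C[i][:,:2].astype(np.float32)*1000); print(rr)
i=(C[:,2]>.05)&(C[:,2]<.066)&(np.hypot(C[:,0]-.512,C[:,1]-.242)<.09)
cen,rad=cv2.minEnclosingCircle(C[i][:,:2].astype(np.float32)*1000); print(cen,rad)
V,U=np.mgrid[0:480,0:640]
m=(p.min(2)>110)&(V>160)&(V<204)&(abs(U-328)<14)
X=np.array([atz(c,(a,b),.0585)[:2] for a,b in zip(U[m],V[m])]); print(m.sum(),X.mean(0))
l=cv2.fitLine(X.astype(np.float32),cv2.DIST_HUBER,0,.001,.001).ravel(); print(np.degrees(np.arctan2(l[1],l[0])))
q=X.mean(0)-np.array(cen)/1000; print(np.degrees(np.arctan2(q[1],q[0])))
st()
print(plan([*(np.array(rr[0])/1000),.083],np.radians(-2.5)))
```

```text
t 11.75 grasp [0.5126 0.2401 0.2145] yaw -0.24 zax [-6.e-04 -7.e-04 -1.e+00] F [ 0.4 -0.6  0.1] M [ 0.01  0.03 -0.02] w 0.0658
((512.204833984375, 238.93528747558594), (26.021995544433594, 27.16172981262207), 87.60944366455078)
(511.77862548828125, 238.97015380859375) 50.172813415527344
313 [0.54379938 0.237719  ]
-2.5883853
-2.2375951802464336
t 11.8 grasp [0.5126 0.24   0.2146] yaw -0.26 zax [-6.e-04 -6.e-04 -1.e+00] F [ 0.5 -1.2  0.1] M [ 0.02 -0.   -0.04] w 0.0658
(array([ -0.4,   1.1, 131.6]), array([0.04, 0.03, 2.24]))
```

>>> {"method": "servo_tool", "body": {
  "rows": [
    [0.3,[-0.4,1.1,30],[0,0,2.2]],
    [0.3,[-0.4,1.1,70],[0,0,2.2]],
    [0.3,[-0.4,1.1,110],[0,0,2.2]],
    [0.3,[-0.4,1.1,128],[0,0,2.2]],
    [0.3,[-0.4,1.1,131.5],[0,0,2.2]],
    [0.3,[-0.4,1.1,131.5],[0,0,2.2]],
    [1,[-0.4,1.1,131.5],[0,0,2.2]],
    [1,[-0.4,1.1,131.5],[0,0,2.2]],
    [1,[-0.4,1.1,131.5],[0,0,2.2]],
    [1,[-0.4,1.1,131.5],[0,0,2.2]],
    [1,[-0.4,1.1,131.5],[0,0,2.2]],
    [1,[-0.4,1.1,131.5],[0,0,2.2]],
    [1,[-0.4,1.1,131.5],[0,0,2.2]]
  ],
  "force": 50
}}

```text
clock: 12.88
position: [0.5123, 0.2391, 0.2635]
orientation: [0.0, 1.0, -0.021, -0.0]
contact_force: [0.6, 0.7, 4.1]
gripper_width: 0.026
```

Run:
```python
from h import *
st();p,d=grab('wrist','w11.png')
```

```text
t 12.88 grasp [0.5123 0.2391 0.0835] yaw -2.46 zax [-0.e+00 -3.e-04 -1.e+00] F [0.6 0.7 4.1] M [0.23 0.19 0.02] w 0.026
```

View pics/w11.png

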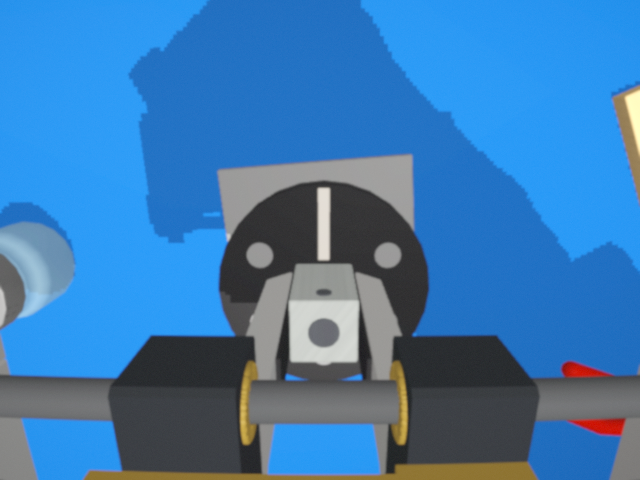

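Run:
```python
from h import *
print(plan([.455,-.016,.165],np.radians(-1.3)))
```

```text
(array([-46.3, 257.4, -81.4]), array([ 0.02,  0.  , -1.16]))
```

>>> {"method": "servo_tool", "body": {
  "rows": [
    [1,[0,0,-25],[0,0,0]],
    [1,[0,0,-55],[0,0,0]],
    [1,[0,0,-75],[0,0,0]],
    [1,[-5,25,-81],[0,0,-1.2]],
    [1,[-10,60,-81],[0,0,-1.2]],
    [1,[-17,95,-81],[0,0,-1.2]],
    [1,[-24,130,-81],[0,0,-1.2]],
    [1,[-31,165,-81],[0,0,-1.2]],
    [1,[-38,200,-81],[0,0,-1.2]],
    [1,[-46,235,-81],[0,0,-1.2]],
    [1,[-46,253,-81],[0,0,-1.2]],
    [1,[-46,257.5,-81],[0,0,-1.2]],
    [1,[-46,257.5,-81],[0,0,-1.2]],
    [1,[-46,257.5,-81],[0,0,-1.2]],
    [1,[-46,257.5,-81],[0,0,-1.2]],
    [1,[-46,257.5,-81],[0,0,-1.2]]
  ]
}}

```text
clock: 14.27
position: [0.4554, -0.015, 0.3445]
orientation: [0.0, 1.0, -0.01, -0.0]
contact_force: [0.2, -0.2, -2.3]
gripper_width: 0.0257
```

Run:
```python
from h import *
grab('scene'); grab('scene')
s=st();c=cams.get_calibration('wrist');p,d=grab('wrist','w12.png'); st(); np.savez('w12.npz',p=p,d=d,**c)
```

```text
t 14.37 grasp [ 0.4554 -0.0154  0.1645] yaw -1.18 zax [-2.e-04 -2.e-04 -1.e+00] F [ 0.6 -0.6 -2.4] M [0.02 0.06 0.01] w 0.0259
t 14.42 grasp [ 0.4554 -0.0156  0.1645] yaw -1.19 zax [-2.e-04 -2.e-04 -1.e+00] F [-1.   0.1 -3.6] M [ 0.05  0.02 -0.08] w 0.026
```

View pics/w12.png

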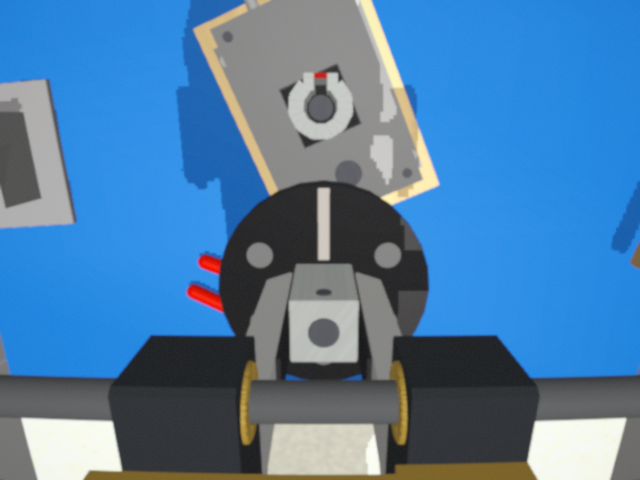

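```bash
cat > m12.py <<'E'
from h import *
from scipy.optimize import least_squares
import sys
f=np.load(sys.argv[1]); p=f['p'];d=f['d'];c={k:f[k] for k in ['camera_matrix','dist_coeffs','R','t']}
gz=float(sys.argv[2])
def PZ(px,z):
    n=und(c,px); D=np.c_[n,np.ones(len(n))]@c['R']; o=-c['R'].T@c['t']; return (o+D*((z-o[2])/D[:,2])[:,None])[:,:2]
V,U=np.mgrid[0:480,0:640]
gray=p.astype(int).min(2); sat=p.max(2).astype(int)-gray
zr=.065
rim=((gray>135)&(sat<25)&(U>280)&(U<360)&(V>65)&(V<145)).astype(np.uint8)
n,lab,sts,cen=cv2.connectedComponentsWithStats(rim); k=1+np.argmax(sts[1:,4]); print(sts[k])
Lp=lab==k
# inner edge & outer edge by radial scan in world plane
def proj(X): 
    pc=(c['R']@X.T).T+c['t']; return cv2.projectPoints(pc,np.zeros(3),np.zeros(3),c['camera_matrix'],c['dist_coeffs'])[0].reshape(-1,2)
cx=PZ([(320,107)],zr)[0]
for it in range(3):
    I=[];O=[]
    for a in np.radians(np.arange(40,321,4)):
        rr=np.arange(.005,.026,.0002); uv=proj(np.c_[cx[0]+rr*np.cos(a),cx[1]+rr*np.sin(a),0*rr+zr]).round().astype(int)
        m=Lp[uv[:,1],uv[:,0]]
        if m.any(): I.append([cx[0]+rr[m][0]*np.cos(a),cx[1]+rr[m][0]*np.sin(a)]);O.append([cx[0]+rr[m][-1]*np.cos(a),cx[1]+rr[m][-1]*np.sin(a)])
    fit=lambda E,r0:least_squares(lambda q:np.hypot(E[:,0]-q[0],E[:,1]-q[1])-q[2],[*cx,r0],loss='soft_l1',f_scale=.0003).x
    a,b=fit(np.array(I),.01),fit(np.array(O),.02); cx=(a[:2]+b[:2])/2
print('bore',a,'rim',b)
hsv=cv2.cvtColor(p,cv2.COLOR_RGB2HSV).astype(int)
w=(abs(U-320)<15)&(abs(V-75)<12)&(hsv[...,1]>140)&((hsv[...,0]<8)|(hsv[...,0]>172))
rd=PZ(np.c_[U[w],V[w]],zr).mean(0); print('red',w.sum(),rd,'yaw',np.degrees(np.arctan2(rd[1]-cx[1],rd[0]-cx[0])),np.hypot(*(rd-cx)))
# disc front arc
zt=gz-.023
dark=(p.max(2)<75); E=[]
for u in range(238,412,3):
    if abs(u-323)<12: continue
    col=np.nonzero(dark[150:300,u])[0]
    if len(col):
        v=150+col[0]
        E.append((u,v-.5))
X=PZ(E,zt); q=least_squares(lambda q:np.hypot(X[:,0]-q[0],X[:,1]-q[1])-.05,[.455,-.015],loss='soft_l1',f_scale=.0005).x; print('disc',q)
m=(p.min(2)>150)&(V>190)&(V<258)&(abs(U-323)<12); X=PZ(np.c_[U[m],V[m]],zt); l=cv2.fitLine(X.astype(np.float32),cv2.DIST_HUBER,0,.001,.001).ravel(); print('line',X.mean(0),np.degrees(np.arctan2(l[1],l[0])), 'from centre',np.degrees(np.arctan2(*(X.mean(0)-q)[::-1])))
m=((gray>125)&(sat<25)&(U>285)&(U<362)&(V>299)&(V<363)).astype(np.uint8)
v,u=np.nonzero(m); X=PZ(np.c_[u,v],gz+.019); print('headtop',cv2.minAreaRect((X*1000).astype(np.float32)))
print('delta mm',(cx-q)*1000)
E
python3 m12.py w12.npz .1645
```

```text
[ 281   66   79   79 4387]
bore [ 0.54009333 -0.01628308  0.00971477] rim [ 0.54188109 -0.0160927   0.02491959]
red 59 [ 0.557991   -0.01671883] yaw -1.7884546662890815 0.01701207669737634
disc [ 0.45499538 -0.0161264 ]
line [ 0.48612726 -0.01666457] -1.2257183 from centre -0.9903627120200089
headtop ((454.95703125, -16.112445831298828), (25.56582260131836, 25.71697998046875), 88.8503646850586)
delta mm [ 8.59918307e+01 -6.14934486e-02]
```

>>> {"method": "servo_tool", "body": {
  "rows": [
    [1,[30,-0.6,0],[0,0,0.2]],
    [1,[60,-1.1,5],[0,0,0.2]],
    [1,[80,-1.6,15],[0,0,0.2]],
    [1,[85,-1.6,25],[0,0,0.2]],
    [1,[85,-1.6,27],[0,0,0.2]],
    [1,[85,-1.6,27],[0,0,0.2]],
    [1,[85,-1.6,27],[0,0,0.2]]
  ]
}}

```text
clock: 15.0
position: [0.5397, -0.0156, 0.3176]
orientation: [0.0, 1.0, -0.012, -0.0]
contact_force: [-1.6, -0.4, -2.1]
gripper_width: 0.0254
```

Run:
```python
from h import *
q,_=grab('scene');st(); cv2.imwrite('pics/c13.png',cv2.resize(q[170:290,270:430,::-1],(800,600),interpolation=3))
print(plan([.5405,-.0157,.1375],np.radians(-1.3)))
```

```text
t 15.05 grasp [ 0.5398 -0.0157  0.138 ] yaw -1.38 zax [-0.e+00 -4.e-04 -1.e+00] F [ 1.4  0.2 -2.5] M [ 0.02 -0.04  0.03] w 0.0253
(array([0.7, 0.1, 0.5]), array([ 0.02,  0.  , -0.08]))
```

View pics/c13.png

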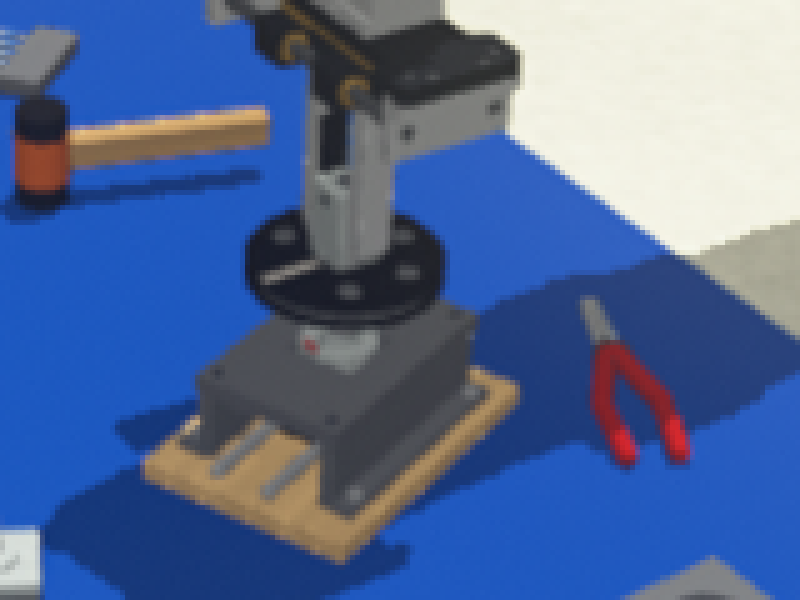

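>>> {"method": "servo_tool", "body": {
  "rows": [
    [1,[0.7,0,2],[0,0,0]],
    [1,[0.7,0,5],[0,0,0]],
    [1,[0.7,0,8],[0,0,0]],
    [1,[0.7,0,11],[0,0,0]],
    [1,[0.7,0,11],[0,0,0]]
  ]
}}

```text
clock: 15.47
position: [0.5402, -0.0157, 0.3064]
orientation: [0.0, 1.0, -0.012, -0.0]
contact_force: [-0.8, -0.1, -2.5]
gripper_width: 0.0255
```

>>> {"method": "servo_tool", "body": {
  "rows": [
    [1,[0.2,0,2],[0,0,0]],
    [1,[0.2,0,4],[0,0,0]],
    [1,[0.2,0,6],[0,0,0]],
    [1,[0.2,0,6],[0,0,0]]
  ]
}}

```text
clock: 15.8
position: [0.5404, -0.0157, 0.2999]
orientation: [0.0, 1.0, -0.012, -0.001]
contact_force: [0.3, -0.9, -2.8]
gripper_width: 0.0257
```

>>> {"method": "servo_tool", "body": {
  "rows": [
    [1,[0,0,4],[0,0,0]],
    [1,[0,0,8],[0,0,0]],
    [1,[0,0,12],[0,0,0]],
    [1,[0,0,16],[0,0,0]],
    [1,[0,0,17],[0,0,0]],
    [1,[0,0,17],[0,0,0]]
  ]
}}

```text
clock: 16.3
position: [0.5404, -0.0157, 0.2828]
orientation: [0.0, 1.0, -0.012, -0.001]
contact_force: [-1.0, -1.1, 5.5]
gripper_width: 0.026
```

>>> {"method": "servo_tool", "body": {
  "rows": [
    [1,[0,0,1.5],[0,0,0]],
    [1,[0,0,3],[0,0,0]],
    [1,[0,0,4],[0,0,0]],
    [1,[0,0,4],[0,0,0]]
  ]
}}

```text
clock: 16.63
position: [0.5407, -0.0155, 0.2811]
orientation: [0.001, 1.0, -0.012, -0.0]
contact_force: [-19.1, 0.5, 49.5]
gripper_width: 0.0259
```

>>> {"method": "servo_tool", "body": {
  "rows": [
    [1,[0,0,1],[0,0,0]],
    [1,[0,0,1],[0,0,0]],
    [1,[0,0,1],[0,0,0]]
  ]
}}

```text
clock: 16.88
position: [0.5406, -0.0154, 0.2813]
orientation: [0.001, 1.0, -0.012, -0.0]
contact_force: [-10.6, -0.4, 27.4]
gripper_width: 0.0261
```

Run:
```python
from h import *
c=cams.get_calibration('wrist');p,d=grab('wrist','w14.png');q,_=grab('scene');st(); cv2.imwrite('pics/c14.png',cv2.resize(q[190:280,280:400,::-1],(800,600),interpolation=3))
C,uu,vv=cloud(c,d)
# disc top and deck heights + plane fit
H=np.array([.540,-.0163]); rr=np.hypot(C[:,0]-H[0],C[:,1]-H[1])
i=(rr<.047)&(C[:,2]>.068)&(C[:,2]<.09)&(C[:,0]>H[0]+.02)
print('disc z',i.sum(),np.median(C[i,2])); A=np.c_[C[i,:2]-H,np.ones(i.sum())]; print('plane',np.linalg.lstsq(A,C[i,2],rcond=None)[0])
j=(rr>.052)&(C[:,2]>.054)&(C[:,2]<.068); print('deck',j.sum(),np.median(C[j,2]))
```

```text
t 16.98 grasp [ 0.5406 -0.0157  0.1013] yaw -1.39 zax [-2.0e-04 -1.5e-03 -1.0e+00] F [-11.   -0.4  28.5] M [0.03 2.88 0.02] w 0.0257
disc z 7829 0.0778699215320332
plane [-0.00011439 -0.00355728  0.07789763]
deck 8031 0.062038789503769676
```

View pics/c14.png

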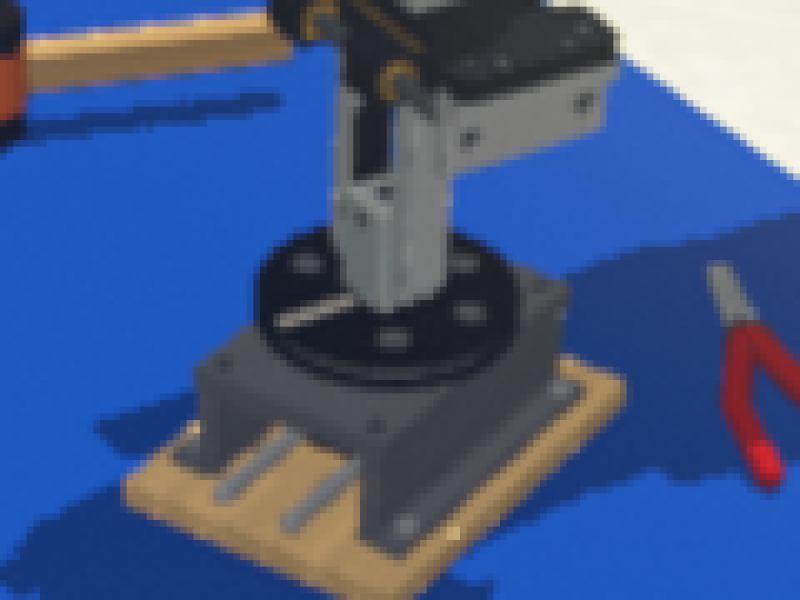

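View pics/w14.png

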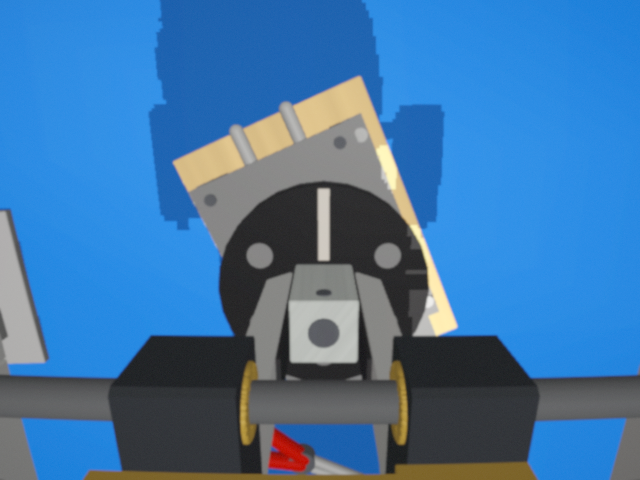

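Run:
```python
from h import *
grab('scene');s=st();q,_=grab('top','top9.png');st();job.sign_off()
```

```text
t 17.03 grasp [ 0.5406 -0.0157  0.1012] yaw -1.39 zax [-2.0e-04 -1.5e-03 -1.0e+00] F [-11.6  -0.8  28.1] M [ 0.09  2.88 -0.05] w 0.0259
t 17.08 grasp [ 0.5406 -0.0157  0.1013] yaw -1.39 zax [-2.0e-04 -1.5e-03 -1.0e+00] F [-10.8  -0.3  27.6] M [0.03 2.94 0.01] w 0.0254
the job is handed in; nothing more can be done
```

View pics/top9.png

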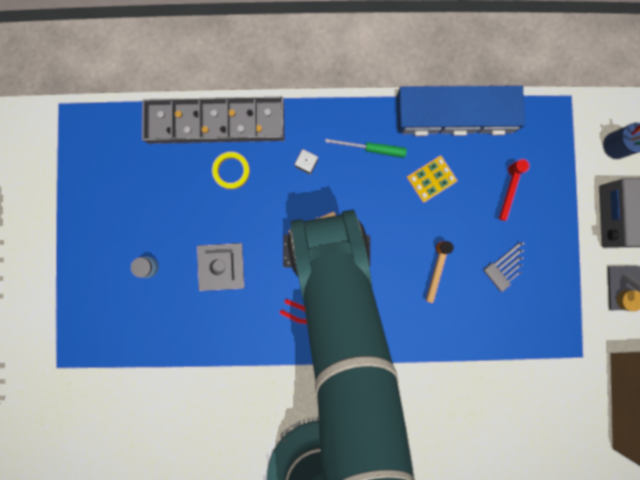

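The job is done and handed in at 17.1 s, with the arm still gripping the pulley and holding it down on the hub.

- **Pin:** I pressed it in with the mallet in a few pushes, not sharp blows. The last push built to about 39 N with no further movement. Afterwards the spot read 0.5–0.8 mm above the nearby deck in depth, no brass was visible, and I took it as flush.
- **Mallet:** It stands upright on the bench at almost the spot I took it from. The red look-alike was not touched.
- **Pulley:** I turned it about 1° to line up with the keyway, and the key went in on the first try. It then met the spring and came to a firm stop.
- **Seating check:** The disc's top measured 15.9 mm above the deck, against 16 mm when fully home, and it sat level.
- **Final hold:** The tool was pressing down with about 28 N on a firm grip, against the spring's 10 N. There was also a steady sideways force of about 11 N, which I left. The push reached about 50 N on first contact, so I eased it back.
- **Bystanders:** In the last top picture the other things show no visible change. The arm partly hides the pliers there, but they looked undisturbed in the scene view shortly before.

One check disagreed. A few wrist-camera measurements were taken while the arm was still settling, so positions were off by 1–2 mm. I measured the pulley and hub again at rest before the grasp and the insertion.

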